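# Fit the grinding wheel on the sloping spindle

## Task

Fit the white grinding wheel onto the grinder's sloping spindle: lift it by its hexagonal hub, slide it straight down the spindle, turn it by feel until a notch in its back drops over the spindle's drive key, then press it home past the ball catch until its back sits flush on the flange, and let go. Be gentle, because the stone cracks if it is forced, and leave the oiler, the punch and the hoop driver where they are.

Things in the scene. Friction and masses are not known exactly. Their poses are not given: they have to be found in the camera images.
- wheel: White stone grinding wheel, 110 mm across, 14 mm thick, 0.2 to 0.45 kg, lying on its back. Origin: centre of the back face; z: its axis, out through the hub (up as it lies). On the front a metal hub: round collar 49 mm across up to z = 16.5 mm, then a closed hexagon, 36 mm across flats, up to z = 60 mm: grip it there. The wheel's x is square to one pair of flats, the others 60 degrees either way
- bore (a point): Mouth of the wheel's 20 mm bore, in its back face; same point and axes as the wheel. The narrow bore ends 30 mm in, a wider pocket beyond it is closed 45 mm in. Four notches, 8 mm wide and 12 mm deep, cross the bore's mouth along the wheel's +x, -x, +y, -y; each has a dark dot over it on the collar. The stone cracks if pressed on the grinder with over 40 N, all contacts added up
- seat (a point): Centre of the face of the spindle's flange (52 mm across), where the wheel's back must sit: bore on seat, z axes alike, any turn. z: along the spindle, outwards, 35 degrees from vertical, leaning over the grinder's front. Fixed to the motor: it does not turn with the spindle, which turns against light friction (0.35 N m). The flange's black rubber facing gives 1 mm under 8 N, 2.5 mm at most
- key (a point): Middle of the brass drive key, a bar 6 mm square and 30 mm long, on the spindle's axis 6 mm above seat (axes as seat, not turning). It crosses the spindle square to it at any angle, different each time. With no notch over it, it stops the wheel's back 9 mm above the flange; 45 degrees of turning either way at most brings a notch over it, and the wheel can then go on to the flange
- nose (a point): Bevelled tip of the steel spindle, 18 mm thick, on its axis 40 mm above seat (axes as seat). Two spring balls stand out 2.5 mm from its sides, 6 mm below the tip: some 5 to 10 N along the axis pushes the bore over them, they then drag with a few newtons, and spring out past the end of the narrow bore when the wheel is home
- grinder: Blue motor on a dark cast foot (150 x 130 mm), bolted down. Origin: centre of the foot's underside; z up. The flange's centre (point seat) is 150 mm above it and 50 mm along its -x, the side the spindle leans to
- oil_can: Oiler with a spout, 69 x 91 x 166 mm, standing beside the grinder; origin under its centre. Leave it alone
- driver: Hoop driver with an iron foot and a wooden head, 193 mm long, 34 mm thick, lying beside the grinder; origin under its centre. Leave it alone
- punch: Black steel punch, 120 mm long, 16 mm thick, lying by the grinder; origin under its centre. Leave it alone

How it is judged:
On the way:
1. the wheel is threaded on the spindle's nose, its back still clear of the flange (z of wheel in the frame of seat between 0.004 and 0.032 m and x of wheel in the frame of seat between -0.005 and 0.005 m and y of wheel in the frame of seat between -0.005 and 0.005 m), for 0.1 s.
At the end, for the whole second after the job is handed in: The wheel is at rest on the spindle with its back face on the flange (origin within 2.5 mm of the seat along the spindle and 3 mm across it, axes within 0.06 rad) (z of wheel in the frame of seat between -0.003 and 0.0025 m and x of wheel in the frame of seat between -0.003 and 0.003 m and y of wheel in the frame of seat between -0.003 and 0.003 m and angle between the z axis of wheel and the z axis of seat, either way round below 0.06 rad and linear speed of wheel below 0.02 m/s); the robot touches nothing.
It fails at once if the wheel is pressed or knocked on the grinder with more than 40 N (contact force between wheel and grinder above 40 N).
It fails at once if the oiler is moved by more than 30 mm (distance of oil_can from where it was at the start of the episode above 0.03 m).
It fails at once if the punch is moved by more than 30 mm (distance of punch from where it was at the start of the episode above 0.03 m).
It fails at once if the hoop driver is moved by more than 30 mm (distance of driver from where it was at the start of the episode above 0.03 m).
It also fails if it takes over 72 s, if anything falls off the work surface, if the arm or the gripper's body presses on something with over 40 N, if the wrist force passes 120 N, or if a joint passes its speed limit or range.

## Robot

A 6-joint arm with a two-finger parallel gripper is mounted at the origin on a cart in front of the work surface, level with it; the furniture and walls round the work are solid. World frame = base frame: x ahead of the robot, y to its left, z up, the work surface at z = 0. Lengths are in m, angles in rad, forces in N, time in s.
With the tool pointing down it reaches from about 0.375 to 0.9 m from the base axis. Payload 3.1 kg.
Tool frame: the origin (TCP) lies on the centre line of the jaws, within the pads' length; the fingertips stand robot.tip_reach ahead of it and the grasp point (between the pads) lies 8 mm behind it (robot.tip_reach is the distance from the TCP to the fingertips, in m); z points along the fingers, y is the line along which they close (so a half turn about z gives the same grasp; the last joint's range is limited). The gripper opens to 87 mm and grips with 3 to 60 N. Pads are 19 mm wide; open, the fingers measure 117 mm over their backs; the gripper's body (75 mm by 190 mm) begins 51 mm behind the grasp point.
Start: joints at [-1.371, 0.527, 1.433, -0, 1.181, -0.178], TCP at [0.231, -0.581, 0.234] pointing down, gripper open.
Joint ranges: [-3.08, 3.08], [-0.75, 2.2], [0.22, 2.44], [-1.43, 4.57], [0, 2.65], [-2.85, 2.85]. Speed limits (rad/s): [2.79, 2.79, 3.14, 3.14, 3.14, 3.14].

## Interface

Orientations are given as a unit quaternion [x, y, z, w].
In Python, from rig import robot gives the robot as it stands.
- The arm moves only by the tool jog_arm, never from a script. Its argument "motion" is one flat list of numbers, 7 for each row, row after row: the shift along the tool's x, y, z scaled (see below), then the turn, a rotation vector about the tool's x, y, z scaled (see below), then the gripper's target within -1 to 1 (shut at 1, half-way at 0, fully open at -1). In form: [x, y, z, rx, ry, rz, hand, x, y, z, rx, ry, rz, hand, ...]. A call has 1 to 12 rows; each row shifts and turns the commanded pose from where the row before left it, along the tool's axes as they then stand; what a row does not reach is not made up. The controller multiplies each number of a shift by 4 cm and each number of a turn by 4 degrees. A row lasts 1/8 s, in which the tool goes at most 62.5 mm and 10.7 degrees, less where a joint would pass 70% of its speed; a pose out of reach is approached as far as the arm can. A call with a number of a shift or a turn outside -1 to 1 is refused whole. A call with a gripper value outside its range is refused whole. The fingers move at their own pace and stop on an object; "grip_force" is the grip in N (left out, the last holds). Time passes only in rows, so rows that do not move let the fingers close. It gives the time, the measured TCP pose, the force, the opening and the grip force at its end, in the units of the state.
- robot.get_obs(): the state, without advancing time (a new reading comes with each control period).
- robot.camera(name): name is "scene" or "top"; returns the picture (400x640x3 uint8, blue, green, red); there is no depth.
- robot.calibration(name): a dict with "fx", "fy", "cx", "cy" (pixels), "R" (3x3) and "t" (3): a world point X has camera coordinates R X + t. Camera axes: x right, y down, z forward; pixel columns grow to the right and rows downward; lengths in m; the calibration is good to about 2 mm. A picture is of the moment at which its call begins. calibration takes no time and is no camera call.
- robot.hand_in(): hands the job in; it is judged then, once.
The state is a dict: "time": time; "q": joint angles; "joint_velocities": joint speeds; "joint_torque": joint torques, N m; "position": TCP position; "tool_rot": TCP orientation; "ft_force": force on the tool from outside, world axes, zero at the start; "moment": the same for the moment, N m; "grip_width": finger opening in m; "grip_force": force on a finger pad.
Only numpy, scipy, OpenCV 4.12 (cv2) and the standard library are available. Lean on these libraries where they do the work, as an engineer would, in place of code of your own. Each camera call takes 0.05 s, during which the arm holds its last target. There are 200 camera calls.

## Working session

There is one attempt and no reset: what is moved stays moved. The work goes in short steps, Python scripts to look and compute and a tool call to move; the robot and the scene stay as the last step left them, time stands still between calls to the robot, and variables do not carry over. Pictures are saved under pics/ and viewed, at most 10 in all, crops included, and the job is handed in when it is done.

Besides the shell and the picture viewer there is one more tool, called after ">>>" as name(argument=value, ...) on one line, values as JSON. jog_arm: Moves the arm, as the interface text tells. Shifts and turns lie within -1 to 1; 1 stands for 4 cm of shift or 4 degrees of turn. Its arguments: {"type":"object","properties":{"motion":{"type":"array","items":{"type":"number"}},"grip_force":{"type":"number"}},"required":["motion"]}

```bash
mkdir -p pics
python3 - <<'E'
from rig import robot
import cv2
for n in("scene","top"):
    cv2.imwrite(f"pics/{n}0.png",robot.camera(n)); c=robot.calibration(n); print(n,c)
print(robot.get_obs(), robot.tip_reach)
E
```

```text
scene {'fx': 506.21178077194963, 'fy': 506.21178077194963, 'cx': 320.7461844952013, 'cy': 205.18501892362494, 'R': array([[-0.72767017, -0.68587104, -0.00877684],
       [-0.30445351,  0.33442107, -0.89189159],
       [ 0.61465777, -0.64633077, -0.45216408]]), 't': array([0.39088149, 0.30318777, 0.7813728 ])}
top {'fx': 471.19619605449697, 'fy': 471.19619605449697, 'cx': 316.8916347483282, 'cy': 190.36649556393587, 'R': array([[-0.00804169, -0.99996374, -0.00280194],
       [-0.98508544,  0.0084036 , -0.17186057],
       [ 0.17187788,  0.0013781 , -0.9851173 ]]), 't': array([-0.03510251,  0.62438345,  1.30117437])}
{'time': 0.1, 'q': array([-1.37047963e+00,  5.28385108e-01,  1.43377849e+00,  3.70183431e-05,
        1.18137558e+00, -1.78496571e-01]), 'joint_velocities': array([ 0.00039356, -0.00271224, -0.00420287,  0.00064609,  0.00025209,
        0.00148396]), 'joint_torque': array([ 1.21095019e-05, -4.40986204e+01, -1.77151161e+01,  6.33723778e-02,
        5.33994043e-02, -5.25139501e-05]), 'position': array([ 0.23104738, -0.580045  ,  0.23266076]), 'tool_rot': array([ 9.82116986e-01,  1.88269166e-01,  6.49736697e-06, -9.73391064e-04]), 'ft_force': array([-0.68731911,  0.90073441,  0.35798084]), 'moment': array([ 0.00752366, -0.00064035, -0.03217212]), 'grip_force': 0.0, 'grip_width': 0.08717534973264154} 0.011
```

View pics/scene0.png

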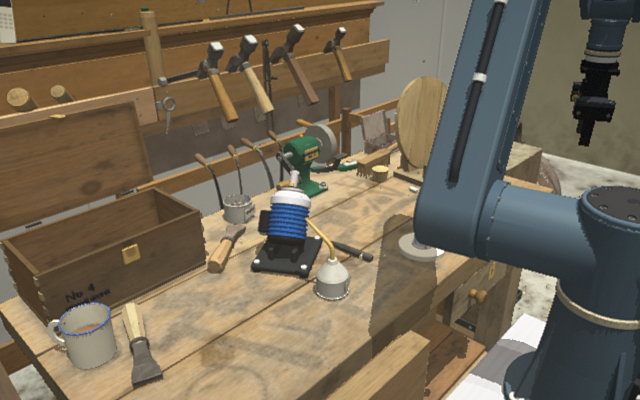

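View pics/top0.png

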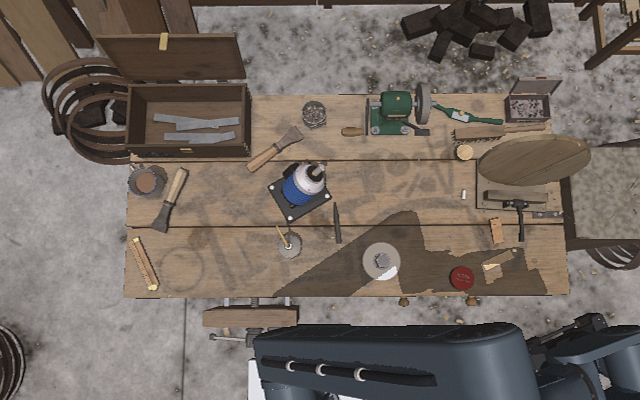

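The scene view shows the grinder at about (290,225) and the wheel at (421,246), partly hidden by the arm. In the top view the wheel is at (381,261), the grinder foot at (299,192) and the spindle near (318,170), leaning up and to the right. Next I'll view enlarged crops.

Run:
```python
import cv2,numpy as np
t=cv2.imread("pics/top0.png");s=cv2.imread("pics/scene0.png")
a=cv2.resize(t[150:230,260:360],None,fx=4,fy=4,interpolation=cv2.INTER_CUBIC)
b=cv2.resize(t[232:292,340:440],None,fx=4,fy=4,interpolation=cv2.INTER_CUBIC)
c=cv2.resize(s[165:285,240:340],None,fx=4,fy=4,interpolation=cv2.INTER_CUBIC)
im=np.zeros((560,800,3),np.uint8);im[:320,:400]=a;im[320:560,:400]=b;im[:480,400:]=c
cv2.imwrite("pics/crop.png",im)
```

```text
(no output)
```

View pics/crop.png

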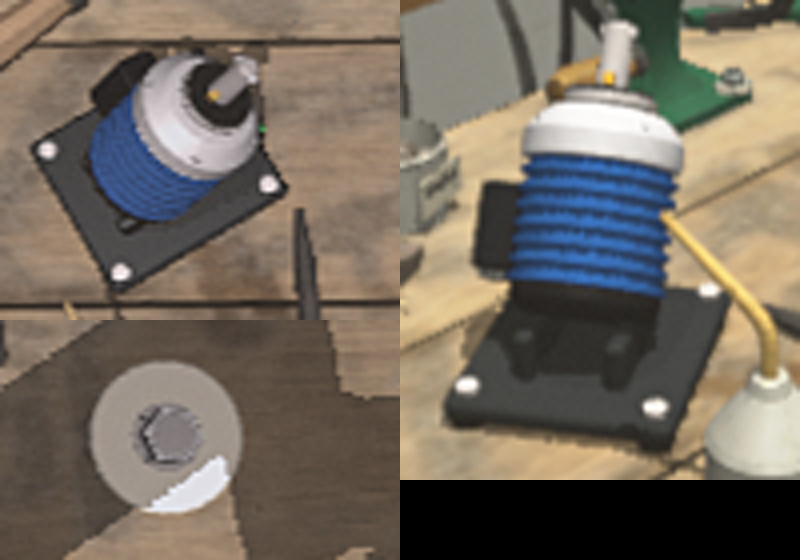

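The crops show:
- **Spindle tip:** top view about (321,167), scene view about (295.5,171).
- **Flange:** about (314.5,173.5) in top, (293,186) in scene.
- **Foot bolts:** three are visible in both views.
- **Wheel:** the hub's hexagon is near (383,260) in top.

```bash
cat > h.py <<'E'
from rig import robot
import cv2,numpy as np
from scipy.spatial.transform import Rotation as Ro
from scipy.optimize import least_squares
CAL={n:robot.calibration(n) for n in("scene","top")}
def proj(n,X):
    c=CAL[n];p=c["R"]@np.asarray(X,float)+c["t"];return np.array([c["fx"]*p[0]/p[2]+c["cx"],c["fy"]*p[1]/p[2]+c["cy"]])
def ray(n,u):
    c=CAL[n];d=c["R"].T@np.array([(u[0]-c["cx"])/c["fx"],(u[1]-c["cy"])/c["fy"],1]);return -c["R"].T@c["t"],d
def plane(n,u,z):
    o,d=ray(n,u);return o+d*(z-o[2])/d[2]
def tri(us,ut):
    r=least_squares(lambda X:np.r_[proj("scene",X)-us,proj("top",X)-ut],plane("top",ut,.1));return r.x,np.abs(r.fun).max()
E
python3 - <<'E'
from h import *
t=cv2.imread("pics/top0.png");s=cv2.imread("pics/scene0.png")
def blob(im,x,y,th,r=4):
    x0,y0=int(round(x))-r,int(round(y))-r
    p=im[y0:y0+2*r+1,x0:x0+2*r+1].min(2).astype(float);w=np.clip(p-th,0,None);g=np.mgrid[0:2*r+1,0:2*r+1]
    return np.array([(w*g[1]).sum()/w.sum()+x0,(w*g[0]).sum()/w.sum()+y0])
T=[(46,150),(120,272),(270,184)];S=[(467,384),(655,407),(710,290)]
B=[]
for a,b in zip(T,S):
    ut=blob(t,260+a[0]/4,150+a[1]/4,130);us=blob(s,240+(b[0]-400)/4,165+b[1]/4,130)
    X,e=tri(us,ut);B.append(X);print(ut,us,X.round(4),round(e,2))
B=np.array(B);c=(B[0]+B[2])/2;print("centre",c,"sides",np.linalg.norm(B[0]-B[1]),np.linalg.norm(B[2]-B[1]))
for n,ut,us in(("tip",(321.0,167.0),(295.5,171.2)),("base",(314.2,173.7),(293.2,185.5))):
    print(n,tri(us,ut))
for d in (B[0]-B[1],B[2]-B[1]): print("edge az",np.degrees(np.arctan2(d[1],d[0])))
# predicted
for az in (np.degrees(np.arctan2(*(B[2]-B[1])[[1,0]])),):
    a=np.radians(az);l=np.array([np.cos(a),np.sin(a),0]);seat=np.r_[c[:2],0]+.05*l+[0,0,.15]
    ax=l*np.sin(np.radians(35))+[0,0,np.cos(np.radians(35))]
    print("seat",seat,"tip",seat+.04*ax,proj("top",seat),proj("top",seat+.04*ax),proj("scene",seat),proj("scene",seat+.04*ax))
# wheel disc
m=(t.min(2)>100)&(cv2.cvtColor(t,cv2.COLOR_BGR2HSV)[...,1]<45);m=m.astype(np.uint8);m[:235]=0;m[290:]=0;m[:,:350]=0;m[:,415:]=0
m=cv2.morphologyEx(m,cv2.MORPH_OPEN,np.ones((3,3)))
cs,_=cv2.findContours(m,0,2);k=max(cs,key=cv2.contourArea);e=cv2.fitEllipse(cv2.convexHull(k));print(e,plane("top",e[0],.014))
p=cv2.resize(t[245:275,365:400],None,fx=16,fy=16,interpolation=cv2.INTER_CUBIC)
cv2.imwrite("pics/hub.png",p)
E
```

```text
[271.42511521 187.05529954] [256.23862887 260.6882004 ] [0.6413 0.0943 0.0204] 0.11
[289.65493562 217.7751073 ] [303.33476658 266.31388206] [0.5498 0.0403 0.0206] 0.14
[326.67542214 195.71388368] [316.77736686 236.78106509] [ 0.614  -0.0686  0.0211] 0.13
centre [0.6276543  0.01284729 0.02074941] sides 0.10626885762888179 0.12636883342342997
tip (array([ 0.66361571, -0.05239597,  0.1798211 ]), np.float64(0.31354170685602867))
base (array([ 0.65186927, -0.03362132,  0.15426293]), np.float64(0.021768311286393782))
edge az 30.524762826822563
edge az -59.47100746448495
seat [ 0.65305301 -0.03022132  0.15      ] tip [ 0.6647075  -0.04998383  0.18276608] [312.96221677 173.6265795 ] [320.3330027  166.62544352] [291.78116541 187.54796048] [294.03740742 170.13420217]
((381.0675048828125, 260.9007568359375), (37.34336471557617, 38.474483489990234), 141.9051513671875) [ 0.42285963 -0.2237459   0.014     ]
```

View pics/hub.png

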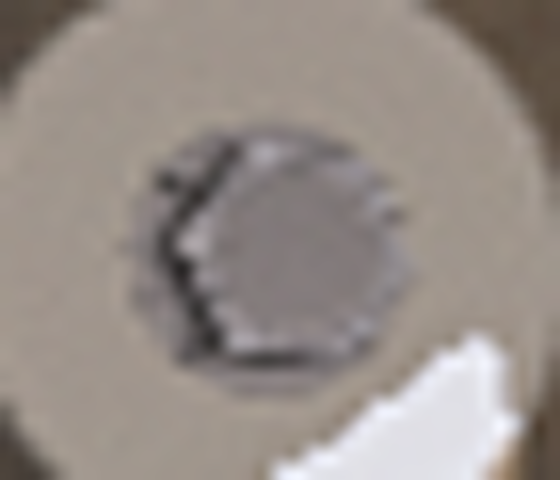

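The hub crop shows the hexagon's top face centred near (383.2,260.4). Its vertices point left and right, so the flat normals lie roughly along world x and ±60° from it. The dots sit on the collar. Next I'll hover over the wheel.

```bash
cat >> h.py <<'E'
def now():
    o=robot.get_obs();return o,np.array(o["position"]),Ro.from_quat(o["tool_rot"])
def delta(P,R=None):
    o,p,r=now();print("shift total units",(r.inv().apply(np.array(P)-p)/.04).round(3),end=" ")
    if R is not None: print("turn total units",np.degrees((r.inv()*R).as_rotvec()).round(2)/4,end="")
    print()
def tool(z,yaz):  # tool z dir, y as near as possible to azimuth yaz (deg)
    z=np.array(z)/np.linalg.norm(z);a=np.radians(yaz);y=np.array([np.cos(a),np.sin(a),0]);y-=z*(z@y);y/=np.linalg.norm(y)
    return Ro.from_matrix(np.c_[np.cross(y,z),y,z])
E
python3 - <<'E'
from h import *
print(plane("top",(383.2,260.4),.06))
delta((.423,-.224,.16),tool((0,0,-1),-60))
E
```

```text
[ 0.4231321  -0.22366049  0.06      ]
shift total units [ 7.75  -6.492  1.832] turn total units [-0.0275 -0.0075 -2.075 ]
```

>>> jog_arm(motion=[0.7,-0.59,0.1,0,0,-0.2,-1,0.7,-0.59,0.1,0,0,-0.2,-1,0.7,-0.59,0.1,0,0,-0.2,-1,0.7,-0.59,0.1,0,0,-0.2,-1,0.7,-0.59,0.1,0,0,-0.2,-1,0.7,-0.59,0.1,0,0,-0.2,-1,0.7,-0.59,0.1,0,0,-0.2,-1,0.7,-0.59,0.1,0,0,-0.2,-1,0.7,-0.59,0.1,0,0,-0.2,-1,0.7,-0.59,0.1,0,0,-0.2,-1,0.7,-0.59,0.1,0,0,0,-1,0,0,0,0,0,0,-1])

```text
time: 1.6
position: [0.3955, -0.2109, 0.189]
tool_rot: [0.966, 0.258, -0.001, -0.001]
ft_force: [-0.5, 0.2, -0.3]
grip_width: 0.0873
grip_force: 0.0
```

Run:
```python
from h import *
t=robot.camera("top");s=robot.camera("scene")
cv2.imwrite("pics/top1.png",t);cv2.imwrite("pics/scene1.png",s)
u=proj("scene",(.423,-.224,.04)).astype(int);print(u)
cv2.imwrite("pics/c1.png",np.hstack([cv2.resize(s[u[1]-50:u[1]+50,u[0]-50:u[0]+50],(400,400),interpolation=cv2.INTER_CUBIC),cv2.resize(t[210:310,330:430],(400,400),interpolation=cv2.INTER_CUBIC)]))
o,p,r=now();print(p,o["q"].round(3),r.as_matrix().round(3))
delta((.423,-.224,.16),tool((0,0,-1),-60))
```

```text
[423 232]
[ 0.39608409 -0.21373471  0.18952683] [-7.440e-01  3.650e-01  1.905e+00 -1.000e-03  8.710e-01  3.080e-01] [[ 0.868  0.497  0.   ]
 [ 0.497 -0.868 -0.001]
 [-0.     0.001 -1.   ]]
shift total units [0.457 0.556 0.738] turn total units [ 0.0075  0.0025 -0.0575]
```

View pics/c1.png

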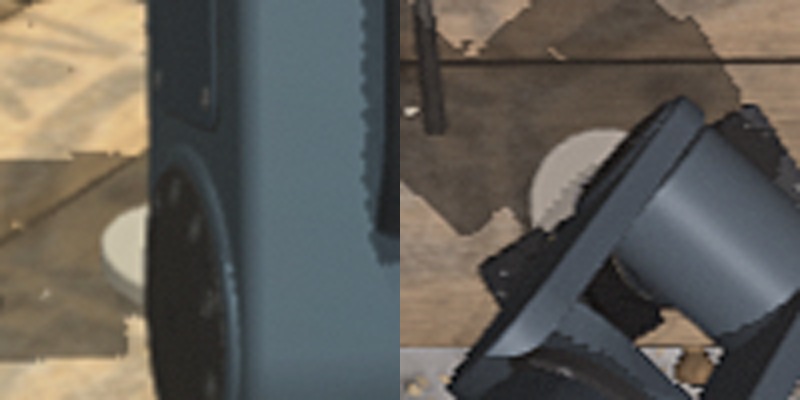

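The arm hides the hub in both views: only the disc's left edge shows, near (530,195) in the crop. The earlier top fit of disc and hub agrees to within 1 mm, so I'll descend on that.

>>> jog_arm(motion=[0.46,0.56,0.7,0,0,0,-1,0,0,0.8,0,0,0,-1,0,0,0.8,0,0,0,-1,0,0,0.8,0,0,0,-1,0,0,0.5,0,0,0,-1,0,0,0.27,0,0,0,-1,0,0,0,0,0,0,-1,0,0,0,0,0,0,-1], grip_force=30)

```text
time: 2.7
position: [0.4234, -0.2246, 0.0354]
tool_rot: [0.967, 0.256, 0.0, 0.001]
ft_force: [0.3, 0.9, 0.1]
grip_width: 0.0869
grip_force: 0.0
```

Run:
```python
from h import *
o,p,r=now();print(p,o["q"].round(3),o["ft_force"].round(2),o["moment"].round(3))
delta((.423,-.2237,.034),tool((0,0,-1),-60))
```

```text
[ 0.4233956  -0.2245998   0.03535694] [-0.721  0.691  1.942 -0.     0.507  0.331] [0.35 0.87 0.06] [-0.008 -0.011  0.021]
shift total units [ 0.003 -0.024  0.034] turn total units [ 0.02   -0.0075 -0.08  ]
```

>>> jog_arm(motion=[0,0,0,0,0,0,1,0,0,0,0,0,0,1,0,0,0,0,0,0,1,0,0,0,0,0,0,1,0,0,0,0,0,0,1,0,0,0,0,0,0,1,0,0,0,0,0,0,1,0,0,0,0,0,0,1], grip_force=40)

```text
time: 3.7
position: [0.4223, -0.223, 0.0347]
tool_rot: [0.967, 0.256, -0.001, -0.001]
ft_force: [-1.0, 3.2, 2.2]
grip_width: 0.0371
grip_force: 40.0
```

Run:
```python
from h import *
o,p,r=now();print(p,o["q"].round(3),o["ft_force"].round(2),o["moment"].round(3),o["grip_width"],o["grip_force"])
```

```text
[ 0.42225861 -0.22300975  0.03465647] [-0.721  0.692  1.944  0.     0.508  0.332] [-0.99  3.21  2.21] [ 0.546  0.246 -0.08 ] 0.03709929869063102 39.96243168856381
```

>>> jog_arm(motion=[0,0,-0.3,0,0,0,1,0,0,-0.6,0,0,0,1,0,0,-0.8,0,0,0,1,0,0,-0.8,0,0,0,1,0,0,-0.8,0,0,0,1,0,0,-0.8,0,0,0,1,0,0,-0.8,0,0,0,1,0,0,-0.8,0,0,0,1,0,0,-0.8,0,0,0,1,0,0,0,0,0,0,1], grip_force=60)

```text
time: 4.95
position: [0.4243, -0.2251, 0.2972]
tool_rot: [0.967, 0.256, 0.002, 0.003]
ft_force: [0.2, 1.1, -4.7]
grip_width: 0.0366
grip_force: 59.9
```

Run:
```python
from h import *
o,p,r=now();print(p,o["q"].round(3),o["ft_force"].round(2),o["moment"].round(3),o["grip_width"],o["grip_force"])
az=np.radians(-59.5);ax=np.r_[np.sin(np.radians(35))*np.array([np.cos(az),np.sin(az)]),np.cos(np.radians(35))]
for y in(-60,-20,0,30): print(y);delta(np.array((.653,-.031,.15))+.16*ax,tool(-ax,y))
```

```text
[ 0.42428125 -0.22510583  0.29720769] [-0.721  0.248  1.706 -0.     1.179  0.332] [ 0.18  1.07 -4.74] [ 0.031 -0.014  0.028] 0.03663541308564517 59.94486718540429
-60
shift total units [7.402 0.91  0.427] turn total units [ 8.855 -0.14  -0.035]
-20
shift total units [7.402 0.91  0.427] turn total units [  8.43     3.405  -11.1075]
0
shift total units [7.402 0.91  0.427] turn total units [  7.9575   4.88   -15.705 ]
30
shift total units [7.402 0.91  0.427] turn total units [  7.0375   6.8425 -21.7975]
```

>>> jog_arm(motion=[0.5,0.06,0,0,0,0,1,0.9,0.11,0.05,0,0,0,1,0.9,0.11,0.05,0,0,0,1,0.9,0.11,0.05,0,0,0,1,0.9,0.11,0.05,0,0,0,1,0.9,0.11,0.05,0,0,0,1,0.9,0.11,0.05,0,0,0,1,0.9,0.11,0.05,0,0,0,1,0.6,0.07,0,0,0,0,1,0,0,0,0.5,0,0,1,0,0,0,0.8,0,0,1,0,0,0,0.8,0,0,1])

```text
time: 6.45
position: [0.6966, -0.109, 0.2787]
tool_rot: [0.964, 0.255, -0.021, -0.072]
ft_force: [-0.8, -0.2, -3.9]
grip_width: 0.0367
grip_force: 60.0
```

>>> jog_arm(motion=[0,0,0,0.8,0,0,1,0,0,0,0.8,0,0,1,0,0,0,0.8,0,0,1,0,0,0,0.8,0,0,1,0,0,0,0.8,0,0,1,0,0,0,0.8,0,0,1,0,0,0,0.8,0,0,1,0,0,0,0.8,0,0,1,0,0,0,0.35,0,0,1,0,0,0,0,0,0,1])

```text
time: 7.7
position: [0.6976, -0.1093, 0.2793]
tool_rot: [0.921, 0.243, -0.079, -0.294]
ft_force: [-0.2, -0.7, -4.4]
grip_width: 0.037
grip_force: 60.0
```

Run:
```python
from h import *
o,p,r=now();print(p,o["q"].round(3),o["ft_force"].round(2),o["grip_width"])
az=np.radians(-59.5);ax=np.r_[np.sin(np.radians(35))*np.array([np.cos(az),np.sin(az)]),np.cos(np.radians(35))]
delta(np.array((.653,-.031,.15))+.16*ax,tool(-ax,-60))
t=robot.camera("top");s=robot.camera("scene")
cv2.imwrite("pics/top2.png",t);cv2.imwrite("pics/scene2.png",s)
w=p+.0347*r.as_matrix()[:,2];a=proj("top",w);b=proj("scene",w);print(a,b)
cv2.imwrite("pics/c2.png",np.hstack([cv2.resize(im[int(v)-70:int(v)+80,int(u)-50:int(u)+50],(400,600),interpolation=cv2.INTER_CUBIC) for im,(u,v) in((t,a),(s,b))]))
```

```text
[ 0.6975714  -0.10930146  0.27926379] [-0.453  0.836  0.825  0.365  1.986  0.662] [-0.22 -0.65 -4.39] 0.03696829170832776
shift total units [ 0.034  0.008 -0.061] turn total units [-0.11   -0.1075 -0.0375]
[337.19295527 151.42505373] [299.318687  134.4305699]
```

View pics/c2.png

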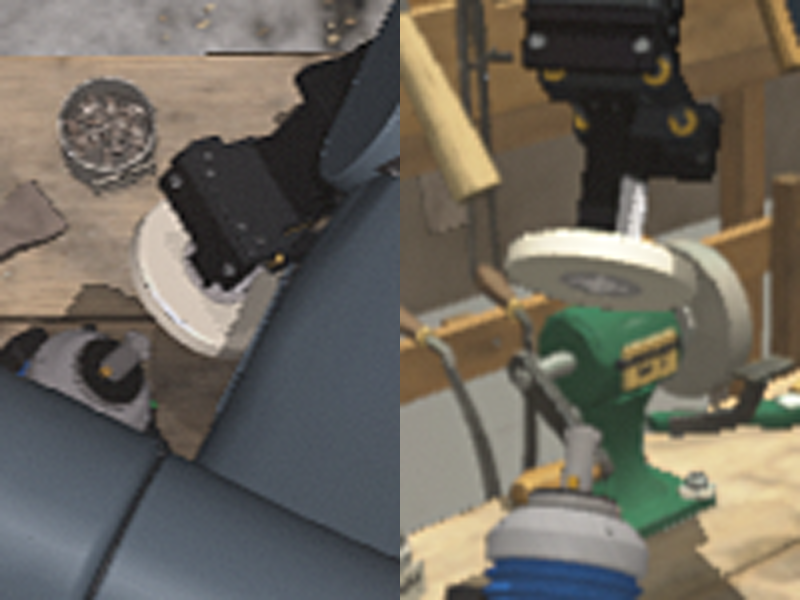

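The pictures show the wheel held above the spindle in both views: its back-face centre is near scene (299,135), with the spindle tip near scene (294.6,171.5). I'll overlay the predicted outlines to read off the offsets.

```bash
cat >> h.py <<'E'
az=np.radians(-59.47);AX=np.r_[np.sin(np.radians(35))*np.array([np.cos(az),np.sin(az)]),np.cos(np.radians(35))]
SEAT=np.array([.6531,-.0302,.15])
E1=np.cross(AX,[0,0,1]);E1/=np.linalg.norm(E1);E2=np.cross(AX,E1)   # across spindle: E1 level, E2
def circ(c,ax,rad):
    e1=np.cross(ax,[0,0,1]);e1/=np.linalg.norm(e1);e2=np.cross(ax,e1)
    return [c+rad*(np.cos(a)*e1+np.sin(a)*e2) for a in np.linspace(0,2*np.pi,60)]
def over(im,n,curves,c,h,f,cols):
    u0,v0=int(c[0]-h[0]),int(c[1]-h[1]);o=cv2.resize(im[v0:v0+2*h[1],u0:u0+2*h[0]],None,fx=f,fy=f,interpolation=cv2.INTER_CUBIC)
    for cv,col in zip(curves,cols):
        q=np.array([(proj(n,X)-[u0,v0]+.5)*f-.5 for X in cv]).round().astype(int);cv2.polylines(o,[q.reshape(-1,1,2)],False,col,1)
    return o
E
python3 - <<'E'
from h import *
t=cv2.imread("pics/top2.png");s=cv2.imread("pics/scene2.png");t0=cv2.imread("pics/top0.png");s0=cv2.imread("pics/scene0.png")
o,p,r=now();a=-r.as_matrix()[:,2];w=p-.0347*a
G=(0,255,0);Rd=(0,0,255)
spc=[circ(SEAT,AX,.026),circ(SEAT+.04*AX,AX,.009),circ(SEAT,AX,.009),[SEAT,SEAT+.04*AX]]
wc=[circ(w,a,.055),circ(w+.014*a,a,.055),circ(w,a,.01)]
rows=[np.hstack([over(i0,n,spc,proj(n,SEAT+.02*AX),(20,15),10,[G,G,G,Rd]) for n,i0 in(("top",t0),("scene",s0))]),
 np.hstack([over(i,n,wc,proj(n,w),(40,30),5,[G,G,Rd]) for n,i in(("top",t),("scene",s))])]
cv2.imwrite("pics/ov.png",np.vstack(rows))
E
```

```text
(no output)
```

View pics/ov.png

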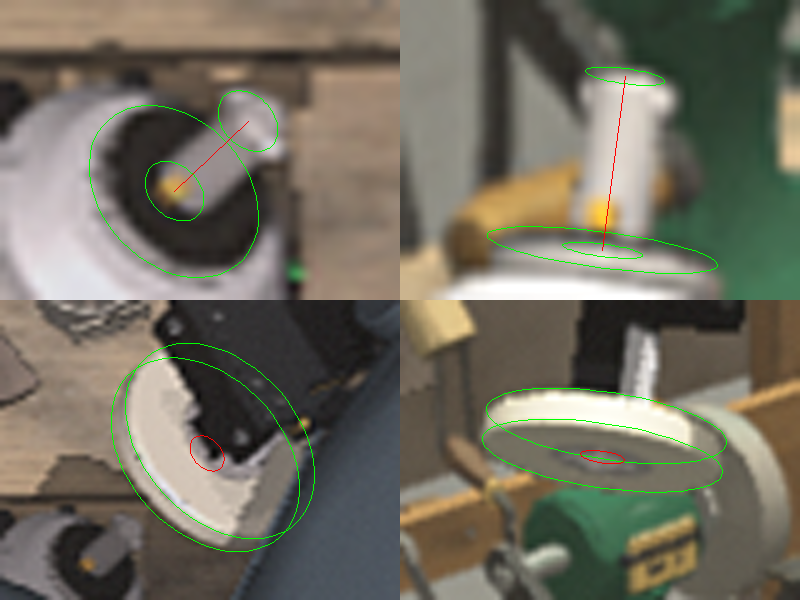

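Wheel outlines match both views to about 1 px. The spindle prediction is off: in the top crop the real tip is at (262,128) against (248,120) predicted, and in scene the shaft lies about 0.7 px right. I'll refine the axis from the shaft edges.

Run:
```python
from h import *
from scipy.ndimage import map_coordinates
for n,f in(("top","top0"),("scene","scene0")):
    im=cv2.imread(f"pics/{f}.png").astype(float)
    im=im.min(2)  # grey steel vs coloured bg
    a,b=proj(n,SEAT+.012*AX),proj(n,SEAT+.034*AX);d=(b-a)/np.linalg.norm(b-a);nn=np.array([-d[1],d[0]])
    k=np.arange(-9,9.01,.25);print(n,"normal",nn.round(2))
    for f in np.linspace(.1,.9,6):
        c=a+f*(b-a)+nn*0;pts=c+k[:,None]*nn
        v=map_coordinates(im,[pts[:,1],pts[:,0]],order=1);g=np.gradient(np.convolve(v,np.ones(3)/3,"same"))[2:-2];kk=k[2:-2]
        print(c.round(1),"rise",kk[g.argmax()],"fall",kk[g.argmin()],v[::4].round().astype(int))
```

```text
top normal [0.69 0.73]
[315.5 171.2] rise -2.5 fall -8.0 [145  98  34  38  38  37  55 109 135 142 142 137 116  63  37  39  38  34
  81]
[316.2 170.5] rise -2.5 fall 3.75 [107  97  57  37  39  37  55 109 133 141 142 139 118  61  34  39  39  47
  76]
[316.8 169.9] rise -2.25 fall 3.75 [ 69  79  68  48  38  34  48 100 135 141 142 139 124  59  33  38  46  52
  75]
[317.5 169.3] rise -2.25 fall 3.75 [ 65  71  68  56  41  36  46  99 131 140 143 141 119  62  31  41  51  63
  68]
[318.1 168.7] rise -2.25 fall 3.75 [ 71  70  68  60  58  44  49  97 130 139 140 138 122  58  44  47  59  64
  65]
[318.8 168.1] rise -2.25 fall 3.75 [ 62  72  71  67  64  59  58  97 127 137 140 136 120  70  59  62  60  64
  60]
scene normal [0.99 0.13]
[292.6 181.3] rise -3.0 fall 4.0 [101  98  92  90  88  92 132 176 195 203 203 193 173 128  76  50  49  52
  55]
[292.8 179.8] rise -3.25 fall 4.25 [123 128 124 113 100  96 135 175 198 207 206 194 179 137  84  59  60  65
  62]
[293.  178.3] rise -2.5 fall 4.5 [128 133 133 131 127 124 142 175 194 205 203 196 181 144  94  73  74  72
  59]
[293.2 176.8] rise -2.75 fall 3.5 [129 133 131 131 132 132 144 175 195 205 205 197 178 132  94  83  79  62
  50]
[293.4 175.2] rise -2.75 fall 4.0 [130 133 133 134 122 108 128 170 193 202 203 195 174 131  89  74  61  50
  47]
[293.6 173.7] rise -4.0 fall 4.75 [132 135 132 113  81  95 136 171 191 200 203 196 173 136  89  54  44  45
  46]
```

Run:
```python
from h import *
n1,n2=np.array([.69,.73]),np.array([.99,.13]);m=SEAT+.023*AX
J=np.array([[nn@(proj(n,m+.001*e)-proj(n,m)) for e in(E1,E2)] for n,nn in(("top",n1),("scene",n2))])
d=np.linalg.solve(J,[.72,.6]);print(J,d,"mm"); S=SEAT+(d[0]*E1+d[1]*E2)*.001;print("seat",S.round(4), E1,E2)
# wheel edges check: disc fit in scene/top vs predicted
```

```text
[[0.36503384 0.10346456]
 [0.42960455 0.11701845]] [-12.79433225  52.09865171] mm
seat [ 0.6858 -0.0605  0.1201] [-0.8613633  -0.50798944  0.        ] [ 0.41612059 -0.7055875  -0.57357644]
```

Run:
```python
from h import *
from scipy.ndimage import map_coordinates
S1=SEAT+.0016*E1
im=cv2.imread("pics/top0.png").astype(float).min(2);c=proj("top",S1)
pts=[];out=[]
for a in range(0,360,12):
    d=np.array([np.cos(np.radians(a)),np.sin(np.radians(a))]);k=np.arange(4.5,12,.2)
    P=c+k[:,None]*d;v=map_coordinates(im,[P[:,1],P[:,0]],order=1)
    i=np.where((v[:-1]<72)&(v[1:]>=72))[0]
    if v.min()<50 and len(i): out.append((a,round(k[i[0]],1),int(v[min(i[0]+6,len(v)-1)])));pts.append(P[i[0]])
print(out)
pts=np.array(pts,np.float32);e=cv2.fitEllipse(pts);print(len(pts),e)
mod=cv2.fitEllipse(np.array([proj("top",X) for X in circ(S1,AX,.026)],np.float32));print(mod,proj("top",S1))
for e1 in("E1","E2","AX"): print(e1,(proj("top",S1+.001*globals()[e1])-proj("top",S1)).round(3),(proj("scene",S1+.001*globals()[e1])-proj("scene",S1)).round(3))
# tip profiles along the axis
for n,f in(("top","top0"),("scene","scene0")):
    im=cv2.imread(f"pics/{f}.png").astype(float).min(2)
    T=np.array([proj(n,S1+k*.001*AX) for k in range(24,60,2)]);print(n,map_coordinates(im,[T[:,1],T[:,0]],order=1).round().astype(int))
```

```text
[(24, np.float64(8.9), 121), (36, np.float64(8.9), 147), (48, np.float64(8.7), 147), (60, np.float64(8.1), 160), (72, np.float64(7.3), 133), (84, np.float64(6.9), 144), (96, np.float64(6.1), 118), (108, np.float64(5.5), 127), (120, np.float64(5.3), 145), (132, np.float64(5.1), 146), (144, np.float64(5.3), 160), (156, np.float64(5.3), 136), (168, np.float64(5.7), 128), (180, np.float64(6.3), 133), (192, np.float64(6.7), 114), (204, np.float64(7.5), 126), (216, np.float64(7.9), 127), (228, np.float64(8.5), 146), (240, np.float64(9.1), 162), (252, np.float64(8.9), 115), (288, np.float64(11.7), 73), (348, np.float64(11.3), 93)]
22 ((315.5108337402344, 171.98745727539062), (17.098167419433594, 18.035507202148438), 146.75563049316406)
((313.185791015625, 174.1715545654297), (14.44943904876709, 19.374177932739258), 136.61944580078125) [313.26020064 174.10937246]
E1 [0.191 0.313] [0.43  0.038]
E2 [ 0.264 -0.11 ] [0.107 0.081]
AX [ 0.18  -0.171] [ 0.057 -0.437]
top [143 142 141 139 139 146 159 173 181 178 166 159 160 155 141 105  79  67]
scene [205 205 204 203 202 201 205 217 162  90  49  39  41  41  41  42  44  43]
```

Run:
```python
from h import *
S1=SEAT+.0016*E1;pp={}
for n,f in(("top","top0"),("scene","scene0")):
    im=cv2.imread(f"pics/{f}.png");h=cv2.cvtColor(im,cv2.COLOR_BGR2HSV);c=proj(n,S1+.006*AX).astype(int)
    w=np.clip(im[...,2].astype(float)-im[...,0]-60,0,None)
    m=np.zeros_like(w);m[c[1]-4:c[1]+5,c[0]-5:c[0]+5]=1
    if n=="scene": m[:, :289]=0; m[:,296:]=0
    w*=m;g=np.mgrid[0:400,0:640];pp[n]=np.array([(w*g[1]).sum(),(w*g[0]).sum()])/w.sum();print(n,c,pp[n]);print(w[c[1]-5:c[1]+6,c[0]-6:c[0]+7].astype(int))
X,e=tri(pp["scene"],pp["top"]);d=(X-SEAT)*1000;print(X,e,"E1,E2,AX",d@E1,d@E2,d@AX)
```

```text
top [314 173] [312.90361446 173.25301205]
[[ 0  0  0  0  0  0  0  0  0  0  0  0  0]
 [ 0  0  0  0  0  0  0  0  0  0  0  0  0]
 [ 0  0  0  0  0  0  0  0  0  0  0  0  0]
 [ 0  0  0  0  0  0  0  0  0  0  0  0  0]
 [ 0  0  0  0  0  0  0  0  0  0  0  0  0]
 [ 0  0  0  0 37 60 27  0  0  0  0  0  0]
 [ 0  0  0  0  8 32  2  0  0  0  0  0  0]
 [ 0  0  0  0  0  0  0  0  0  0  0  0  0]
 [ 0  0  0  0  0  0  0  0  0  0  0  0  0]
 [ 0  0  0  0  0  0  0  0  0  0  0  0  0]
 [ 0  0  0  0  0  0  0  0  0  0  0  0  0]]
scene [292 184] [291.63143255 183.90681502]
[[  0   0   0   0   0   0   0   0   0   0   0   0   0]
 [  0   0   0  27   0   0   0   0   0   0   0   0   0]
 [  0   0   0   0   0   0   0   0   0   0   0   0   0]
 [  0   0   0   0   0   0   0   0   0   0   0   0   0]
 [  0   0   0   0   0  68  92  17   0   0   0   0   0]
 [  0   0   0   0   9 104 139  45   0   0   0   0   0]
 [  0   0   0   0   2  74 120  22   0   0   0   0   0]
 [  0   0   0   0   0   0   0   0   0   0   0   0   0]
 [  0   0   0   0   0   0   0   0   0   0   0   0   0]
 [  0   0   0   0   0   0   0   0   0   0   0   0   0]
 [  0   0   0   0   0   0   0   0   0   0   0   0   0]]
[ 0.65239515 -0.02991716  0.15922386] 0.11214119575447512 E1,E2,AX 0.4634499268542612 -5.783465294265469 7.210633805984204
```

```bash
cat >> h.py <<'E'
S=SEAT+.0017*E1+.0043*E2
RT=tool(-AX,-60)
def rep():
    o,p,r=now();m=r.as_matrix();w=p+.0347*m[:,2];d=(w-S)*1000
    f=np.array(o["ft_force"]);print("t",round(o["time"],2),"wheel E1,E2,AX mm",(d@E1).round(2),(d@E2).round(2),(d@AX).round(2),"F tool",(r.inv().apply(f)).round(1),"M tool",r.inv().apply(o["moment"]).round(2),"q",o["q"].round(2),"gw",round(o["grip_width"]*1000,1),"tilt",np.degrees(np.arccos(-m[:,2]@AX)).round(2))
E
python3 - <<'E'
from h import *
rep();print(S)
print("E1,E2 in tool",now()[2].inv().apply([E1,E2]).round(2))
delta(S+(.05+.0347)*AX,RT)
E
```

```text
t 7.8 wheel E1,E2,AX mm -0.69 -5.5 124.01 F tool [-0.3  2.3  3.6] M tool [-0.81 -0.01  0.01] q [-0.45  0.83  0.82  0.37  1.99  0.66] gw 36.5 tilt 0.6
[ 0.653425   -0.03409761  0.14753362]
E1,E2 in tool [[-1.    0.01 -0.01]
 [ 0.01  1.   -0.01]]
shift total units [-0.024  0.144  1.849] turn total units [-0.0925 -0.1175 -0.0125]
```

>>> jog_arm(motion=[0,0,0,-0.09,-0.11,0,1,0,0.14,0.4,0,0,0,1,0,0,0.5,0,0,0,1,0,0,0.5,0,0,0,1,0,0,0.4,0,0,0,1,0,0,0,0,0,0,1,0,0,0,0,0,0,1])

```text
time: 8.68
position: [0.6798, -0.0771, 0.219]
tool_rot: [0.922, 0.246, -0.08, -0.29]
ft_force: [-0.2, -0.1, -4.4]
grip_width: 0.0366
grip_force: 60.0
```

Run:
```python
from h import *
rep();delta(S+(.05+.0347)*AX,RT)
t=robot.camera("top");s=robot.camera("scene");cv2.imwrite("pics/top3.png",t);cv2.imwrite("pics/scene3.png",s)
o,p,r=now();a=-r.as_matrix()[:,2];w=p-.0347*a
G=(0,255,0);Rd=(0,0,255)
cs=[circ(w,a,.055),circ(w+.014*a,a,.055),circ(w,a,.01),circ(S+.04*AX,AX,.009),[S,S+.04*AX]]
cv2.imwrite("pics/ov3.png",np.hstack([over(i,n,cs,proj(n,w-.01*a),(33,36),6,[G,G,Rd,Rd,Rd]) for n,i in(("top",t),("scene",s))]))
```

```text
t 8.68 wheel E1,E2,AX mm -0.9 0.3 52.77 F tool [-0.2  2.5  3.6] M tool [-0.87  0.04 -0.02] q [-0.42  0.84  0.98  0.35  1.83  0.63] gw 36.6 tilt 0.08
shift total units [-0.022 -0.007  0.069] turn total units [ 0.0075 -0.0175  0.    ]
```

View pics/ov3.png

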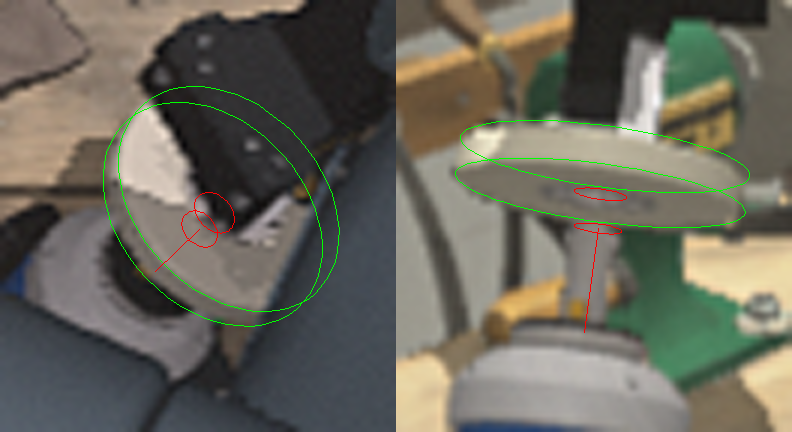

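The outlines agree with the picture to about 0.5 px. The spindle (scene x≈588–592 in the crop) lies under the bore. I'll go down gently by feel.

>>> jog_arm(motion=[-0.02,0,0.1,0,0,0,1,0,0,0.1,0,0,0,1,0,0,0.1,0,0,0,1,0,0,0,0,0,0,1])

```text
time: 9.28
position: [0.6747, -0.0709, 0.2083]
tool_rot: [0.921, 0.246, -0.081, -0.29]
ft_force: [0.1, 1.0, -3.7]
grip_width: 0.0365
grip_force: 60.0
```

```bash
python3 -c "
from h import *
rep()"
```

```text
t 9.28 wheel E1,E2,AX mm 0.37 -0.08 39.47 F tool [0.7 1.5 3.5] M tool [-0.82 -0.02  0.02] q [-0.42  0.84  1.01  0.35  1.8   0.62] gw 36.5 tilt 0.1
```

>>> jog_arm(motion=[0,0,0.05,0,0,0,1,0,0,0.05,0,0,0,1,0,0,0,0,0,0,1])

```text
time: 9.65
position: [0.6739, -0.0691, 0.2059]
tool_rot: [0.921, 0.246, -0.081, -0.29]
ft_force: [0.5, 0.2, -1.9]
grip_width: 0.0365
grip_force: 60.0
```

```bash
python3 -c "
from h import *
rep()"
```

```text
t 9.65 wheel E1,E2,AX mm 0.15 -0.31 36.42 F tool [0.5 1.2 1.5] M tool [-0.54 -0.01  0.04] q [-0.42  0.84  1.02  0.35  1.79  0.62] gw 36.5 tilt 0.07
```

>>> jog_arm(motion=[0,-0.02,0.05,0,0,0,1,0,0,0,0,0,0,1])

```text
time: 9.9
position: [0.6732, -0.0681, 0.2046]
tool_rot: [0.922, 0.246, -0.08, -0.29]
ft_force: [0.3, -1.4, -0.0]
grip_width: 0.037
grip_force: 60.0
```

```bash
python3 -c "
from h import *
rep()"
```

```text
t 9.9 wheel E1,E2,AX mm 0.15 -0.53 34.64 F tool [-0.4  1.1 -0.7] M tool [-0.63 -0.01 -0.02] q [-0.42  0.84  1.02  0.35  1.78  0.62] gw 37.0 tilt 0.07
```

>>> jog_arm(motion=[0,0,0.04,0,0,0,1,0,0,0,0,0,0,1])

```text
time: 10.15
position: [0.6727, -0.0671, 0.2031]
tool_rot: [0.922, 0.246, -0.08, -0.29]
ft_force: [1.7, -1.5, -0.2]
grip_width: 0.0367
grip_force: 60.0
```

```bash
python3 -c "
from h import *
rep()"
```

```text
t 10.15 wheel E1,E2,AX mm 0.07 -0.59 32.77 F tool [ 0.8  1.9 -1. ] M tool [-0.73  0.01  0.01] q [-0.41  0.84  1.02  0.35  1.78  0.62] gw 36.7 tilt 0.07
```

>>> jog_arm(motion=[0,0,0.05,0,0,0,1,0,0,0,0,0,0,1])

```text
time: 10.4
position: [0.6719, -0.0657, 0.2011]
tool_rot: [0.921, 0.246, -0.081, -0.29]
ft_force: [1.3, -2.2, -1.1]
grip_width: 0.0368
grip_force: 60.0
```

```bash
python3 -c "
from h import *
rep()"
```

```text
t 10.4 wheel E1,E2,AX mm 0.09 -0.72 30.19 F tool [ 0.1  2.7 -0.5] M tool [-0.7   0.03  0.04] q [-0.41  0.84  1.03  0.35  1.78  0.62] gw 36.8 tilt 0.07
```

>>> jog_arm(motion=[0,0,0.05,0,0,0,1,0,0,0,0,0,0,1])

```text
time: 10.65
position: [0.6712, -0.0647, 0.1993]
tool_rot: [0.921, 0.246, -0.081, -0.29]
ft_force: [0.5, -1.4, -0.2]
grip_width: 0.0367
grip_force: 60.0
```

```bash
python3 -c "
from h import *
rep()"
```

```text
t 10.65 wheel E1,E2,AX mm 0.16 -0.77 28.03 F tool [-0.3  1.3 -0.6] M tool [-0.7   0.11  0.02] q [-0.41  0.84  1.03  0.35  1.77  0.62] gw 36.7 tilt 0.08
```

>>> jog_arm(motion=[0,0,0.05,0,0,0,1,0,0,0,0,0,0,1])

```text
time: 10.9
position: [0.6707, -0.0638, 0.1979]
tool_rot: [0.921, 0.246, -0.081, -0.29]
ft_force: [1.5, -1.1, 0.7]
grip_width: 0.0364
grip_force: 60.0
```

```bash
python3 -c "
from h import *
rep()"
```

```text
t 10.9 wheel E1,E2,AX mm 0.16 -0.78 26.29 F tool [ 0.8  1.  -1.5] M tool [-0.66  0.15 -0.  ] q [-0.41  0.84  1.04  0.35  1.77  0.62] gw 36.4 tilt 0.07
```

>>> jog_arm(motion=[0,0,0.05,0,0,0,1,0,0,0.05,0,0,0,1,0,0,0.05,0,0,0,1,0,0,0,0,0,0,1])

```text
time: 11.4
position: [0.6688, -0.0604, 0.1928]
tool_rot: [0.921, 0.246, -0.081, -0.291]
ft_force: [1.5, -1.0, 1.5]
grip_width: 0.037
grip_force: 60.0
```

```bash
python3 -c "
from h import *
rep()"
```

```text
t 11.4 wheel E1,E2,AX mm 0.06 -1.11 19.87 F tool [ 0.8  0.4 -2.2] M tool [-0.4   0.19 -0.03] q [-0.41  0.84  1.05  0.35  1.75  0.62] gw 37.0 tilt 0.11
```

>>> jog_arm(motion=[0,0,0.05,0,0,0,1,0,0,0.05,0,0,0,1,0,0,0,0,0,0,1])

```text
time: 11.78
position: [0.6676, -0.0584, 0.1894]
tool_rot: [0.921, 0.246, -0.081, -0.291]
ft_force: [1.5, 0.9, 0.6]
grip_width: 0.0364
grip_force: 60.0
```

```bash
python3 -c "
from h import *
rep()"
```

```text
t 11.78 wheel E1,E2,AX mm 0.11 -1.1 15.74 F tool [ 1.8 -0.4 -0.5] M tool [-0.27  0.29 -0.03] q [-0.41  0.84  1.06  0.35  1.75  0.61] gw 36.4 tilt 0.12
```

>>> jog_arm(motion=[0,0,0.04,0,0,0,1,0,0,0,0,0,0,1])

```text
time: 12.02
position: [0.6673, -0.0578, 0.1885]
tool_rot: [0.921, 0.246, -0.081, -0.29]
ft_force: [1.6, 0.8, 1.2]
grip_width: 0.0369
grip_force: 60.0
```

```bash
python3 -c "
from h import *
rep()"
```

```text
t 12.03 wheel E1,E2,AX mm 0.09 -1.08 14.58 F tool [ 1.8 -0.6 -1.1] M tool [-0.07  0.34 -0.03] q [-0.41  0.84  1.06  0.35  1.74  0.61] gw 36.9 tilt 0.09
```

>>> jog_arm(motion=[0.015,-0.03,0,0,0,0,1,0,0,0.04,0,0,0,1,0,0,0,0,0,0,1])

```text
time: 12.4
position: [0.6669, -0.0568, 0.1874]
tool_rot: [0.922, 0.245, -0.081, -0.29]
ft_force: [1.2, -1.5, -1.4]
grip_width: 0.0369
grip_force: 60.0
```

```bash
python3 -c "
from h import *
rep()"
```

```text
t 12.4 wheel E1,E2,AX mm -0.13 -1.23 13.08 F tool [0.3 2.3 0.1] M tool [-0.88  0.13 -0.06] q [-0.41  0.84  1.06  0.35  1.74  0.61] gw 36.9 tilt 0.02
```

>>> jog_arm(motion=[0,0,0.04,0,0,0,1,0,0,0,0,0,0,1])

```text
time: 12.65
position: [0.6664, -0.0558, 0.1861]
tool_rot: [0.922, 0.245, -0.081, -0.29]
ft_force: [1.7, -2.0, -2.1]
grip_width: 0.0366
grip_force: 60.0
```

```bash
python3 -c "
from h import *
rep()"
```

```text
t 12.65 wheel E1,E2,AX mm -0.22 -1.41 11.38 F tool [0.4 3.4 0.2] M tool [-1.01  0.06  0.02] q [-0.4   0.84  1.07  0.35  1.74  0.61] gw 36.6 tilt 0.02
```

>>> jog_arm(motion=[0,0,0.04,0,0,0,1,0,0,0,0,0,0,1])

```text
time: 12.9
position: [0.6662, -0.0551, 0.1854]
tool_rot: [0.922, 0.246, -0.081, -0.29]
ft_force: [1.7, -3.9, -0.9]
grip_width: 0.0368
grip_force: 60.0
```

```bash
python3 -c "
from h import *
rep()"
```

```text
t 12.9 wheel E1,E2,AX mm -0.34 -1.59 10.36 F tool [-0.5  4.  -1.7] M tool [-0.92 -0.03 -0.06] q [-0.4   0.84  1.07  0.35  1.73  0.61] gw 36.8 tilt 0.04
```

>>> jog_arm(motion=[0,0.01,0.04,0,0,0,1,0,0,0,0,0,0,1])

```text
time: 13.15
position: [0.6662, -0.055, 0.1853]
tool_rot: [0.922, 0.246, -0.08, -0.289]
ft_force: [2.1, -5.3, 3.4]
grip_width: 0.0368
grip_force: 60.0
```

```bash
python3 -c "
from h import *
rep()"
```

```text
t 13.15 wheel E1,E2,AX mm -0.4 -1.51 10.27 F tool [-0.8  2.7 -6. ] M tool [-0.69 -0.2   0.01] q [-0.4   0.84  1.07  0.35  1.73  0.61] gw 36.8 tilt 0.1
```

>>> jog_arm(motion=[0,0,0.04,0,0,0,1,0,0,0,0,0,0,1])

```text
time: 13.4
position: [0.6662, -0.055, 0.1852]
tool_rot: [0.922, 0.246, -0.079, -0.289]
ft_force: [2.0, -7.1, 8.0]
grip_width: 0.0369
grip_force: 60.0
```

```bash
python3 -c "
from h import *
rep()"
```

```text
t 13.4 wheel E1,E2,AX mm -0.47 -1.46 10.17 F tool [ -1.9   1.3 -10.7] M tool [-0.55 -0.36  0.03] q [-0.4   0.84  1.07  0.35  1.73  0.61] gw 36.9 tilt 0.2
```

On the key: it stopped at about 10.2 mm by my estimate and the force is rising. I'll ease off slightly and turn by feel.

>>> jog_arm(motion=[0,0,-0.02,0,0,0,1,0,0,0,0,0,0.7,1,0,0,0,0,0,0.7,1,0,0,0,0,0,0.7,1,0,0,0,0,0,0,1])

```text
time: 14.02
position: [0.6661, -0.0548, 0.185]
tool_rot: [0.937, 0.177, -0.101, -0.283]
ft_force: [2.1, -5.4, 6.0]
grip_width: 0.0366
grip_force: 60.0
```

```bash
python3 -c "
from h import *
rep()"
```

```text
t 14.03 wheel E1,E2,AX mm -0.47 -1.53 9.95 F tool [-0.7  1.4 -8.2] M tool [-0.73 -0.09 -0.02] q [-0.4   0.84  1.07  0.35  1.73  0.76] gw 36.6 tilt 0.14
```

>>> jog_arm(motion=[0,0,0,0,0,0.7,1,0,0,0,0,0,0.7,1,0,0,0,0,0,0.7,1,0,0,0,0,0,0,1])

```text
time: 14.52
position: [0.665, -0.0533, 0.1831]
tool_rot: [0.947, 0.109, -0.123, -0.276]
ft_force: [0.3, -1.9, -0.2]
grip_width: 0.0371
grip_force: 60.0
```

```bash
python3 -c "
from h import *
rep()"
```

```text
t 14.53 wheel E1,E2,AX mm -0.25 -2.15 7.28 F tool [-0.2  1.7 -0.9] M tool [-0.6   0.16  0.07] q [-0.4   0.84  1.07  0.35  1.73  0.9 ] gw 37.1 tilt 0.14
```

It dropped in. Now press home.

>>> jog_arm(motion=[0,0,0.04,0,0,0,1,0,0,0,0,0,0,1])

```text
time: 14.78
position: [0.6645, -0.0524, 0.1814]
tool_rot: [0.947, 0.109, -0.123, -0.276]
ft_force: [0.4, -0.1, -2.1]
grip_width: 0.0368
grip_force: 60.0
```

```bash
python3 -c "
from h import *
rep()"
```

```text
t 14.78 wheel E1,E2,AX mm -0.24 -1.98 5.36 F tool [0.7 1.3 1.5] M tool [-0.6   0.19  0.  ] q [-0.4   0.85  1.08  0.35  1.72  0.9 ] gw 36.8 tilt 0.13
```

>>> jog_arm(motion=[0,0,0.05,0,0,0,1,0,0,0,0,0,0,1])

```text
time: 15.02
position: [0.6637, -0.0514, 0.179]
tool_rot: [0.947, 0.108, -0.123, -0.276]
ft_force: [-0.5, 0.6, -3.9]
grip_width: 0.0367
grip_force: 60.0
```

```bash
python3 -c "
from h import *
rep()"
```

```text
t 15.03 wheel E1,E2,AX mm -0.07 -1.68 2.65 F tool [0.4 1.6 3.6] M tool [-0.67  0.25  0.04] q [-0.4   0.85  1.08  0.35  1.72  0.9 ] gw 36.7 tilt 0.15
```

>>> jog_arm(motion=[0,0,0.04,0,0,0,1,0,0,0,0,0,0,1])

```text
time: 15.28
position: [0.6638, -0.0511, 0.1784]
tool_rot: [0.947, 0.108, -0.123, -0.275]
ft_force: [-0.6, -1.1, -3.7]
grip_width: 0.0365
grip_force: 60.0
```

```bash
python3 -c "
from h import *
rep()"
```

```text
t 15.28 wheel E1,E2,AX mm -0.3 -1.42 2.03 F tool [-0.2  2.8  2.7] M tool [-0.73  0.25 -0.  ] q [-0.4   0.85  1.08  0.35  1.72  0.9 ] gw 36.5 tilt 0.07
```

>>> jog_arm(motion=[0,0,0.04,0,0,0,1,0,0,0,0,0,0,1])

```text
time: 15.52
position: [0.6638, -0.0508, 0.178]
tool_rot: [0.948, 0.108, -0.122, -0.275]
ft_force: [1.2, -0.6, -1.7]
grip_width: 0.0369
grip_force: 60.0
```

```bash
python3 -c "
from h import *
rep()"
```

```text
t 15.53 wheel E1,E2,AX mm -0.47 -1.35 1.53 F tool [1.3 1.6 0.7] M tool [-0.78  0.2  -0.  ] q [-0.4   0.85  1.08  0.35  1.71  0.9 ] gw 36.9 tilt 0.06
```

>>> jog_arm(motion=[0,0,0.04,0,0,0,1,0,0,0,0,0,0,1])

```text
time: 15.78
position: [0.6636, -0.0504, 0.1774]
tool_rot: [0.948, 0.108, -0.121, -0.275]
ft_force: [0.0, -3.2, 0.9]
grip_width: 0.0365
grip_force: 60.0
```

```bash
python3 -c "
from h import *
rep()"
```

```text
t 15.78 wheel E1,E2,AX mm -0.53 -1.32 0.77 F tool [-1.   2.1 -2.3] M tool [-0.66 -0.07 -0.01] q [-0.4   0.85  1.09  0.35  1.71  0.9 ] gw 36.5 tilt 0.11
```

>>> jog_arm(motion=[0,0,0.04,0,0,0,1,0,0,0,0,0,0,1])

```text
time: 16.02
position: [0.6634, -0.0501, 0.1769]
tool_rot: [0.948, 0.108, -0.121, -0.274]
ft_force: [1.6, -6.4, 6.2]
grip_width: 0.0369
grip_force: 60.0
```

```bash
python3 -c "
from h import *
rep()"
```

```text
t 16.02 wheel E1,E2,AX mm -0.56 -1.3 0.17 F tool [-1.2  2.1 -8.8] M tool [-0.53 -0.2   0.  ] q [-0.4   0.85  1.09  0.35  1.71  0.9 ] gw 36.9 tilt 0.17
```

>>> jog_arm(motion=[0,0,0.04,0,0,0,1,0,0,0,0,0,0,1])

```text
time: 16.27
position: [0.6633, -0.0499, 0.1765]
tool_rot: [0.948, 0.108, -0.12, -0.274]
ft_force: [2.8, -7.0, 8.7]
grip_width: 0.0363
grip_force: 60.0
```

```bash
python3 -c "
from h import *
rep()"
```

```text
t 16.27 wheel E1,E2,AX mm -0.6 -1.27 -0.25 F tool [ -0.7   1.4 -11.4] M tool [-0.41 -0.36  0.01] q [-0.4   0.84  1.09  0.35  1.71  0.9 ] gw 36.3 tilt 0.24
```

>>> jog_arm(motion=[0,0,-0.05,0,0,0,1,0,0,-0.05,0,0,0,1,0,0,0,0,0,0,1])

```text
time: 16.65
position: [0.6635, -0.0503, 0.1771]
tool_rot: [0.948, 0.108, -0.122, -0.275]
ft_force: [1.6, -4.4, 3.3]
grip_width: 0.0367
grip_force: 60.0
```

```bash
python3 -c "
from h import *
rep()"
```

```text
t 16.65 wheel E1,E2,AX mm -0.49 -1.32 0.52 F tool [-0.2  2.  -5.3] M tool [-0.65 -0.01 -0.01] q [-0.4   0.85  1.09  0.35  1.71  0.9 ] gw 36.7 tilt 0.06
```

>>> jog_arm(motion=[0,0,-0.03,0,0,0,1,0,0,0,0,0,0,0.1,0,0,0,0,0,0,0,0,0,0,0,0,0,-0.4,0,0,0,0,0,0,-0.4,0,0,0,0,0,0,-0.4], grip_force=10)

```text
time: 17.4
position: [0.6635, -0.0503, 0.1779]
tool_rot: [0.947, 0.108, -0.122, -0.275]
ft_force: [0.1, 1.3, 0.5]
grip_width: 0.0591
grip_force: 0.0
```

```bash
python3 -c "
from h import *
rep()"
```

```text
t 17.4 wheel E1,E2,AX mm -0.46 -1.81 1.13 F tool [ 0.4 -1.3  0.2] M tool [-0.32  0.08  0.07] q [-0.4   0.85  1.08  0.35  1.71  0.9 ] gw 59.1 tilt 0.08
```

Released cleanly. Now I'll retreat along the axis.

>>> jog_arm(motion=[0,0,-0.2,0,0,0,-0.4,0,0,-0.4,0,0,0,-0.4,0,0,-0.6,0,0,0,-0.4,0,0,-0.8,0,0,0,-0.4,0,0,-0.8,0,0,0,-0.4,0,0,-0.8,0,0,0,-0.4,0,0,0,0,0,0,-0.4,0,0,0,0,0,0,-0.4])

```text
time: 18.4
position: [0.7051, -0.1217, 0.2952]
tool_rot: [0.947, 0.108, -0.123, -0.275]
ft_force: [-0.6, -0.3, -0.7]
grip_width: 0.0607
grip_force: 0.0
```

Run:
```python
from h import *
rep()
t=robot.camera("top");s=robot.camera("scene")
G=(0,255,0);Rd=(0,0,255);Sx=S-.0014*E2-.0005*E1-.0012*AX
cs=[circ(Sx,AX,.055),circ(Sx+.014*AX,AX,.055),circ(Sx+.06*AX,AX,.018)]
cv2.imwrite("pics/ov4.png",np.hstack([over(i,n,cs,proj(n,Sx+.02*AX),(33,36),6,[G,G,Rd]) for n,i in(("top",t),("scene",s))]))
```

```text
t 18.4 wheel E1,E2,AX mm -0.02 -1.47 144.6 F tool [-0.5  0.5  0.6] M tool [-0.29  0.14  0.02] q [-0.46  0.85  0.76  0.36  2.04  0.96] gw 60.7 tilt 0.1
```

View pics/ov4.png

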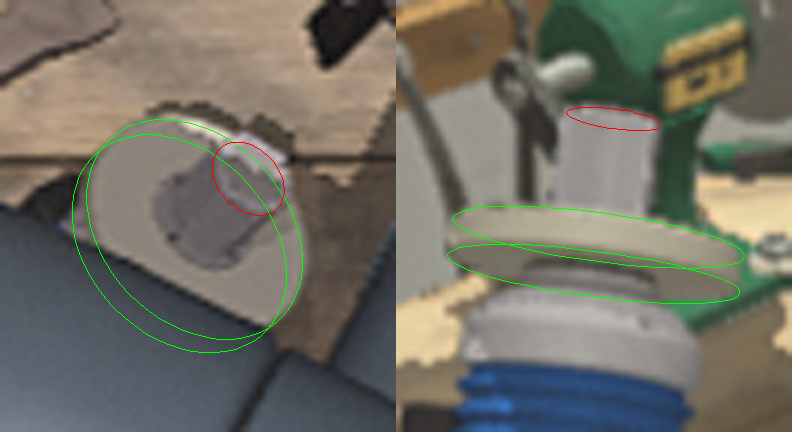

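The wheel sits flush on the flange in both views: the disc outline matches the prediction in scene, and the back at (590,285) in the crop rests on the flange. The hub is free and the gripper is clear.

```bash
python3 -c "
from rig import robot
print(robot.hand_in())"
```

```text
the job is handed in; nothing more can be done
None
```

The wheel is on the spindle with a notch over the key and its back flush on the flange, released with the gripper clear, and the job was handed in at about 18.5 s; the hand-in returned no verdict.

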